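# Take the weighed tomato off the hanging scale and offer its pan to the bowl

### The job

The tomato has been weighed: lift the steel pan by its wooden grip up and off the two hooks of the kitchen scale, bring it level to the side of the white bowl that faces the scale, and turn it a quarter turn so that its pouring lip points along the worktop, parallel to the front edge, straight at the bowl. Keep the tomato in the middle of the pan all the way, and disturb nothing else. Finish still holding the pan, level and still, with the tip of the lip over the middle of the bowl's mouth and the pan a few centimetres above the rim, ready to tip; do not tip it, put it down or let go.

Things in the scene. Friction and masses are not known exactly. Their poses are not given: they have to be found in the camera images.
- pan: Round steel pan, 149 mm across the rim, 30 mm high, 0.18 to 0.29 kg, with a pouring lip and a rigid upright wire bail (7 mm wire, 156 mm wide) across its middle; the pan tilts with the bail. Origin: centre of the underside; z up, x to the lip, y along the bail's bar. Starts hanging level on the scale, underside about 95 mm above the worktop, lip to the robot, along the scale's -x.
- pan_grip (a point): Centre of the wooden grip on the bail's straight bar, 140 mm above the pan's origin, about 235 mm above the worktop as hung: 14 mm wide along the pan's x, 56 mm long along its y, 20 mm high, flat sides. Beyond it the bar is bare wire to y = +-56 mm; the hooks carry it at y = +-42 mm. Axes as the pan's.
- pan_lip (a point): Tip of the pouring lip: 97 mm from the pan's origin along its x, 24 mm above it. The lip is about 45 mm wide.
- pan_floor (a point): Middle of the dished inner floor, 3 mm above the pan's origin. The floor falls towards this point at 5 degrees, beyond 26 mm from it at 14 degrees; the steep rim begins 52 mm out.
- tomato: Ripe tomato, a ball of 56 mm, 0.09 to 0.14 kg, lying loose near the middle of the pan; it rolls. Origin: its centre, 31 mm above the pan's origin; the axes turn as it rolls. Its top is 59 mm above the pan's origin.
- scale: White counter scale, fixed. Origin: on the worktop below the hung pan's centre; x points to its column (away from the robot, within 0.25 rad). Base 205 x 150 mm, x = -72 to 132 mm, 17 mm high; head with round dial at x = 90 to 130 mm, 124 mm wide, top at 250 mm. Nothing is above the hooks. The lifted pan can leave only forwards (scale's -x), as its bail straddles the hooks.
- scale_hooks (a point): Midpoint between the V-shaped seats of the scale's two hooks, 226 mm above the worktop as loaded. Hooks: 7 mm steel bars along the scale's x at y = +-42 mm, from the head to 20 mm in front of the seats, where each is turned up; the bar is free once lifted 25 mm above its seat. They ride on a spring (0.3 N/mm) and rise about 11 mm when the load comes off.
- bowl: Small round white bowl, 115 mm across the mouth, 56 mm high, standing loose and empty on the worktop, to the left or to the right of the scale, 0.27 to 0.44 m from it. Origin: centre of its underside; z up.
- worktop_mid (a point): Fixed point in the middle of the worktop; x points away from the robot, y parallel to the front edge, to the robot's left.
- mug: Bystander: white mug, 97 mm high. Origin: centre of its underside.
- mill: Bystander: pepper shaker, 90 mm high. Origin: centre of its underside.
- tin: Bystander: low tin can, 75 mm across, 58 mm high. Origin: centre of its underside.
- lemon: Bystander: lemon, 56 mm high. Origin: centre of its underside.

How it is judged:
By the outcome, as a careful person would: the job done as asked, in the order asked, and still so for the second after the job is handed in, while the arm keeps its last pose, push and grip.
It also fails if it takes over 54 s, if anything falls off the work surface, if the arm or the gripper's body presses on something with over 40 N, if the wrist force passes 120 N, or if a joint passes its speed limit or range.

### The arm

A 7-joint arm with a two-finger parallel gripper is mounted at the origin on a cart in front of the work surface, level with it; the furniture and walls round the work are solid. World frame = base frame: x ahead of the robot, y to its left, z up, the work surface at z = 0. Lengths are in m, angles in rad, forces in N, time in s.
With the tool pointing down it reaches from about 0.425 to 0.875 m from the base axis. Payload 8.4 kg.
Tool frame: the origin (TCP) lies midway between the tips of the shut fingers; the grasp point (between the pads) lies 19 mm behind it; z points along the fingers, y is the line along which they close (so a half turn about z gives the same grasp; the last joint's range is limited). The gripper opens to 87 mm and grips with 3 to 60 N. Pads are 19 mm wide; open, the fingers measure 117 mm over their backs; the gripper's body (75 mm by 190 mm) begins 51 mm behind the grasp point.
Start: joints at [-1.29, 0.333, 0.04, 1.465, -0.013, 1.343, -0.059], TCP at [0.241, 0.604, 0.223] pointing down, gripper open.
Joint ranges: [-2.58, 2.58], [-0.38, 2.09], [-1.3, 1.39], [0.25, 2.4], [-1.5, 4.64], [0.08, 2.09], [-2.65, 2.65]. Speed limits (rad/s): [2.22, 2.22, 2.79, 2.79, 3.14, 3.14, 3.14].

### API

Orientations are given as a 3x3 rotation matrix whose columns are the frame's x, y, z axes.
In Python, from station import state, get_image, finish_job gives the robot as it stands.
- The arm moves only by the shell command python3 -m creep 'ROWS' [OPENING] [FORCE]. ROWS is JSON, a list that holds one entry, the list of rows, each a list of 4 numbers: the shift along the world's x, y, z in cm, then the turn about the world's z in rad. A call has 1 to 8 rows; each row is the pose to reach, as a shift and turn from the pose commanded when the call began; what a row does not reach only later rows make up. A row lasts 1/10 s, in which the tool goes at most 50 mm and 8.59 degrees, less where a joint would pass 70% of its speed; a pose out of reach is approached as far as the arm can. A call with a gripper value outside its range is refused whole. OPENING is the opening, from 0 (shut) to 1 (fully open), set as the call begins (- or left out, the last holds). The fingers move at their own pace and stop on an object; FORCE is the grip in N (left out, the last holds). Time passes only in rows, so rows that repeat a pose let the fingers close. It gives the time, the measured TCP pose, the force, the opening and the grip force at its end, in the units of the state.
- state(): the state, without advancing time (a new reading comes with each control period).
- get_image(name): name is "scene" or "top" or "wrist"; returns a dict with "img" (400x640x3 uint8, red, green, blue), "mtx" (3x3 intrinsics, pixels), "k1" (the pictures are not rectified: a ray, as slopes to the right and down, at radius r is drawn at 1 + k1 r^2 times it, then the intrinsics apply), "eye" and "rotation" of the camera in the world. Camera axes: x right, y down, z forward; pixel columns grow to the right and rows downward; lengths in m; the calibration is good to about 2 mm. A picture is of the moment at which its call begins. There is no depth.
- finish_job(): hands the job in; it is judged then, once.
The state is a dict: "time": time; "joint_pos": joint angles; "dq": joint speeds; "tau": joint torques, N m; "tcp_pos": TCP position; "ee_rot": TCP orientation; "contact_force": force on the tool from outside, world axes, zero at the start; "torque": the same for the moment, N m; "finger_gap": finger opening in m; "grasp_force": force on a finger pad.
Only numpy, scipy, OpenCV 4.12 (cv2) and the standard library are available. Lean on these libraries where they do the work, as an engineer would, in place of code of your own. Each camera call takes 0.05 s, during which the arm holds its last target. There are 200 camera calls.

## Working session

There is one attempt and no reset: what is moved stays moved. The work goes in short steps, Python scripts to look and compute and a shell command to move; the robot and the scene stay as the last step left them, time stands still between calls to the robot, and variables do not carry over. Pictures are saved under pics/ and viewed, at most 10 in all, crops included, and the job is handed in when it is done.

```bash
ls; mkdir -p pics; cat > h.py <<'E'
import numpy as np, cv2
from station import state, get_image
def ray(c,px):
    K=np.array(c["mtx"]);k=c["k1"]
    d=np.array([(px[0]-K[0,2])/K[0,0],(px[1]-K[1,2])/K[1,1]]);u=d.copy()
    for _ in range(30): u=d/(1+k*(u@u))
    r=np.array(c["rotation"])@np.array([u[0],u[1],1]);return np.array(c["eye"]),r/np.linalg.norm(r)
def onz(c,px,z):
    e,r=ray(c,px);return e+r*(z-e[2])/r[2]
def tri(*cp):
    A=0;b=0;L=[]
    for c,p in cp:
        e,r=ray(c,p);P=np.eye(3)-np.outer(r,r);A=A+P;b=b+P@e;L.append((P,e))
    x=np.linalg.solve(A,b);return x,[round(float(np.linalg.norm(P@(x-e)))*1e3,1) for P,e in L]
def proj(c,X):
    p=np.array(c["rotation"]).T@(np.array(X)-np.array(c["eye"]));u=p[:2]/p[2];u=u*(1+c["k1"]*(u@u))
    K=np.array(c["mtx"]);return np.array([K[0,0]*u[0]+K[0,2],K[1,1]*u[1]+K[1,2]])
def save(c,n): cv2.imwrite("pics/%s.png"%n,cv2.cvtColor(c["img"],cv2.COLOR_RGB2BGR))
E
python3 - <<'E'
from h import *
import pickle
np.set_printoptions(precision=3,suppress=True)
for n in("scene","top","wrist"):
    c=get_image(n);save(c,n+"0");pickle.dump(c,open(n+"0.pkl","wb"));print(n,c["eye"],c["mtx"][0][0],c["k1"]);print(np.array(c["rotation"]))
s=state();print(s["time"],s["tcp_pos"],s["contact_force"],s["finger_gap"]);print(np.array(s["ee_rot"]))
E
```

```text
pics
scene [ 0.166 -0.444  0.576] 386.65963157474704 0.020985464176972248
[[ 0.893 -0.207  0.4  ]
 [-0.45  -0.432  0.782]
 [ 0.011 -0.878 -0.479]]
top [0.371 0.2   1.026] 390.616080441595 -0.0920076333526841
[[ 0.011 -0.985  0.173]
 [-1.    -0.007  0.024]
 [-0.022 -0.174 -0.985]]
wrist [0.181 0.627 0.384] 315.5438439164741 -0.007347071902119676
[[ 0.37   0.902  0.223]
 [ 0.929 -0.359 -0.091]
 [-0.002  0.241 -0.97 ]]
0.15 [0.241 0.603 0.222] [-0.239  0.318  0.014] 0.08707818723553996
[[-0.929  0.371 -0.   ]
 [ 0.371  0.929 -0.001]
 [-0.    -0.001 -1.   ]]
```

View pics/scene0.png

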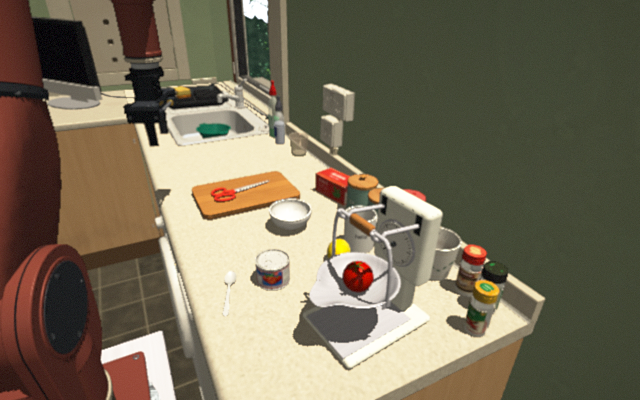

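View pics/top0.png

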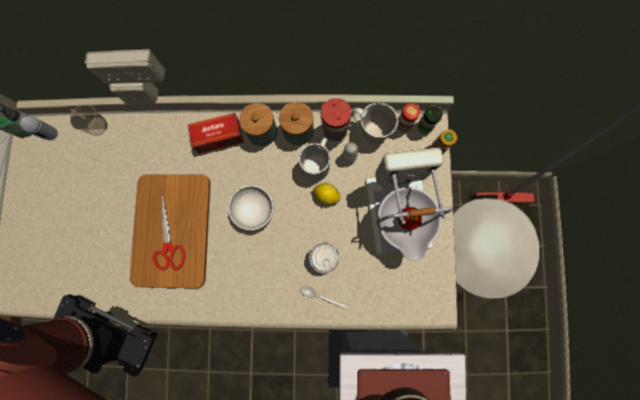

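The scene view shows the scale at the right with the grip near (360,224), the tomato at (358,276) and the bowl at (290,215). The top view shows the grip near (422,211), the lip near (414,255), the bowl at (251,208), the lemon at (327,193), the mug at (314,160), the tin at (323,258) and a spoon at (322,297).

```bash
python3 - <<'E'
from h import *
import pickle
np.set_printoptions(precision=4,suppress=True)
S=pickle.load(open("scene0.pkl","rb"));T=pickle.load(open("top0.pkl","rb"))
def comp(c,box,lo,hi):
    x0,y0,x1,y1=box;h=cv2.cvtColor(c["img"],cv2.COLOR_RGB2HSV)[y0:y1,x0:x1]
    m=cv2.inRange(h,lo,hi);n,l,st,ce=cv2.connectedComponentsWithStats(m)
    i=1+np.argmax(st[1:,4]);p=np.argwhere(l==i)[:,::-1]+[x0,y0]
    return p
def ends(p):
    c,v=cv2.PCACompute(p.astype(np.float32),None)[:2];t=(p-c)@v[0];r=cv2.minAreaRect(p.astype(np.float32))
    return c[0],c[0]+v[0]*t.min(),c[0]+v[0]*t.max(),r,len(p)
g={}
for n,c,b in(("S",S,(330,200,400,250)),("T",T,(395,195,445,222))):
    h=cv2.cvtColor(c["img"],cv2.COLOR_RGB2HSV)
    p=comp(c,b,(6,90,60),(16,255,255));g[n]=ends(p);print(n,g[n])
print("grip",tri((S,np.array(g["S"][3][0])),(T,np.array(g["T"][3][0]))))
# tomato
for n,c,b in(("S",S,(335,250,380,300)),("T",T,(395,200,430,235))):
    h=cv2.cvtColor(c["img"],cv2.COLOR_RGB2HSV)
    a=comp(c,b,(0,150,50),(5,255,255));print("tom",n,len(a),a.min(0),a.max(0),cv2.minEnclosingCircle(a.astype(np.float32)))
# bowl
for n,c,b in(("S",S,(262,192,318,240)),("T",T,(222,180,280,238))):
    p=comp(c,b,(0,0,0),(179,45,255)) ;hull=cv2.convexHull(p.astype(np.int32));print("bowl",n,len(p),cv2.fitEllipse(hull),p.min(0),p.max(0))
a=cv2.resize(T["img"][140:270,350:480],None,fx=4.4,fy=4.4,interpolation=cv2.INTER_CUBIC)
b=cv2.resize(S["img"][180:310,300:450],None,fx=2.2,fy=4.4*130/130/2,interpolation=cv2.INTER_CUBIC)
cv2.imwrite("pics/c.png",cv2.cvtColor(a,cv2.COLOR_RGB2BGR))
b=cv2.resize(S["img"][170:370,250:450],None,fx=3,fy=3,interpolation=cv2.INTER_CUBIC)
cv2.imwrite("pics/d.png",cv2.cvtColor(b,cv2.COLOR_RGB2BGR))
E
```

```text
S (array([361.1414, 223.269 ], dtype=float32), array([349.8898, 215.6367]), array([372.8306, 231.1981]), ((361.30767822265625, 223.5384521484375), (27.735008239746094, 11.648704528808594), 33.690067291259766), 290)
T (array([419.7778, 212.314 ], dtype=float32), array([406.3961, 215.1945]), array([434.2577, 209.1971]), ((420.5179748535156, 213.1887664794922), (10.33419132232666, 27.82646942138672), 84.5596694946289), 207)
grip (array([0.4796, 0.0039, 0.2363]), [1.0, 1.0])
tom S 614 [343 262] [372 291] ((357.8260803222656, 276.2608642578125), 15.077098846435547)
tom T 57 [407 222] [418 229] ((412.5, 226.0), 6.265082359313965)
bowl S 1193 ((289.758544921875, 211.60165405273438), (35.10768127441406, 61.891876220703125), 67.06375122070312) [262 192] [317 229]
bowl T 1665 ((250.4509735107422, 207.6785430908203), (45.342063903808594, 46.38642883300781), 36.93852615356445) [228 185] [273 230]
```

View pics/c.png

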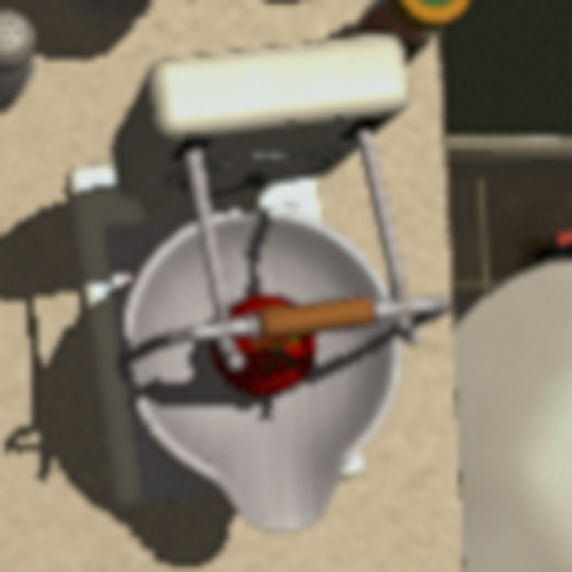

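View pics/d.png

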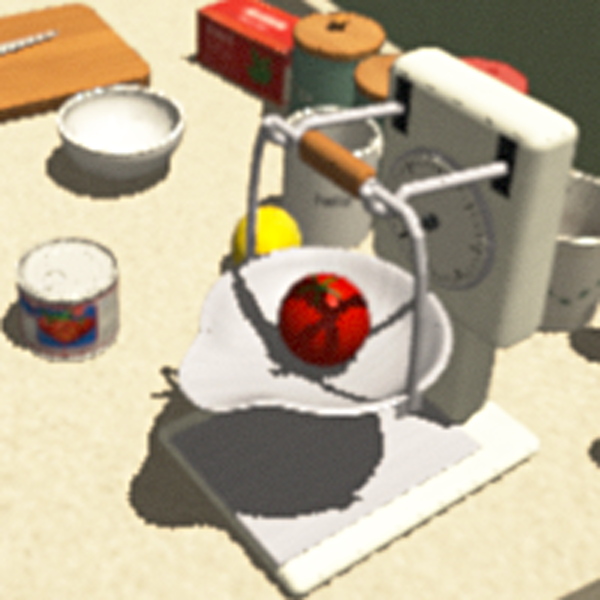

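The crops show the grip's ends clearly: in the top crop at (262,322) and (374,308), and in the scene crop at (302,140) and (375,185). The bowl's rim centre in the scene crop is near (121,120).

```bash
python3 - <<'E'
from h import *
import pickle
np.set_printoptions(precision=4,suppress=True)
S=pickle.load(open("scene0.pkl","rb"));T=pickle.load(open("top0.pkl","rb"))
t=lambda x,y:np.array([350+x/4.4,140+y/4.4])-.4
s=lambda x,y:np.array([250+x/3,170+y/3])-.4
for a,b in(((262,322),(302,140)),((374,308),(375,185)),((318,316),(338,162))): print(tri((T,t(*a)),(S,s(*b))))
e=[onz(T,t(*p),.236) for p in((262,322),(374,308))];print("grip ends",e,np.linalg.norm(e[1]-e[0]),"mid",(e[0]+e[1])/2)
d=e[0]-e[1];print("yaw",np.arctan2(-d[0],d[1]))
for p in((193,150),(238,365),(365,135),(405,335)): print("hook",onz(T,t(*p),.23))
for p in((163,120),(400,95),(155,70),(395,40)): print("head",onz(T,t(*p),.25))
print("lip",onz(T,t(285,530),.119))
print("tomtop",onz(T,t(265,345),.126), "T-centre by S at z .126",onz(S,(357.8,276.3),.126))
print("bowl",tri((T,(250.45,207.7)),(S,(289.9,209.6))),onz(T,(250.45,207.7),.056))
L,R=onz(T,(227.7,207.7),.056),onz(T,(273.5,207.7),.056);print(L-R)
print("base bowl scene",onz(S,(289.9,231),0))
for n,p,z in(("lemon",(327,193),.028),("mug",(314,155),.097),("tin",(323,257),.058),("spoonL",(306,293),0),("spoonR",(346,307),0),("edge",(300,326),0),("mill",(351,150),.09)): print(n,onz(T,p,z))
E
```

```text
(array([0.4772, 0.0291, 0.2379]), [2.2, 2.2])
(array([ 0.4867, -0.0251,  0.2364]), [0.4, 0.4])
(array([0.4819, 0.0019, 0.237 ]), [0.5, 0.5])
grip ends [array([0.4795, 0.0276, 0.236 ]), array([ 0.4864, -0.025 ,  0.236 ])] 0.05311690595442709 mid [0.4829 0.0013 0.236 ]
yaw 0.12987846071502013
hook [0.5626 0.0567 0.23  ]
hook [0.4601 0.0381 0.23  ]
hook [ 0.5706 -0.026   0.23  ]
hook [ 0.4746 -0.0409  0.23  ]
head [0.572  0.0739 0.25  ]
head [ 0.585  -0.0378  0.25  ]
head [0.596  0.0771 0.25  ]
head [ 0.6118 -0.0367  0.25  ]
lip [ 0.3859 -0.0071  0.119 ]
tomtop [0.4824 0.0024 0.126 ] T-centre by S at z .126 [0.4813 0.0025 0.126 ]
bowl (array([0.5147, 0.388 , 0.0532]), [0.2, 0.2]) [0.5141 0.3876 0.056 ]
[-0.001   0.1168  0.    ]
base bowl scene [0.5046 0.3669 0.    ]
lemon [0.5584 0.1943 0.028 ]
mug [0.6406 0.2273 0.097 ]
tin [0.3928 0.2033 0.058 ]
spoonL [0.3016 0.2465 0.    ]
spoonR [0.2675 0.1437 0.    ]
edge [0.2184 0.2607 0.    ]
mill [0.656  0.1356 0.09  ]
```

```bash
python3 -m creep '[[[0,0,4,0],[2,-5,8,-0.1],[4,-9.5,10,-0.22],[6,-14,10,-0.34],[8,-18.5,10,-0.46],[10,-23,10,-0.58],[11.5,-27,10,-0.66],[12,-30,10,-0.7]]]' 1; python3 -m creep '[[[2,-4.5,0,-0.08],[4,-9,0,-0.16],[6,-13.5,0,-0.24],[8,-18,0,-0.3],[10,-22.5,0,-0.34],[11.5,-27,0,-0.36],[12.1,-30.1,0,-0.361],[12.1,-30.1,0,-0.361]]]'
python3 - <<'E'
from h import *
import pickle
c=get_image("wrist");save(c,"w1");pickle.dump(c,open("w1.pkl","wb"));s=state();print(s["time"],s["tcp_pos"],s["joint_pos"],s["ee_rot"],s["contact_force"])
E
```

```text
time: 0.95
tcp_pos: [0.3624, 0.3005, 0.3225]
ee_rot: [[-0.466, 0.885, 0.0], [0.885, 0.466, -0.0], [-0.0, 0.0, -1.0]]
contact_force: [1.5, 0.7, 0.2]
finger_gap: 0.0871
grasp_force: 0.0
time: 1.75
tcp_pos: [0.4824, -0.0026, 0.3227]
ee_rot: [[-0.122, 0.993, 0.0], [0.993, 0.122, -0.001], [-0.001, 0.0, -1.0]]
contact_force: [-0.3, 0.4, 0.5]
finger_gap: 0.087
grasp_force: 0.0
1.8 [4.82025212e-01 4.19527143e-04 3.22541947e-01] [-0.77579873 -0.09632065  0.64061762  1.72034085  0.0574952   1.49871629
 -0.0161151 ] [[-1.25109488e-01  9.92142939e-01 -5.98824560e-05]
 [ 9.92142927e-01  1.25109496e-01  1.60244062e-04]
 [ 1.66476879e-04 -3.93639025e-05 -9.99999985e-01]] [-0.61648026  0.49568722  0.16054249]
```

View pics/w1.png

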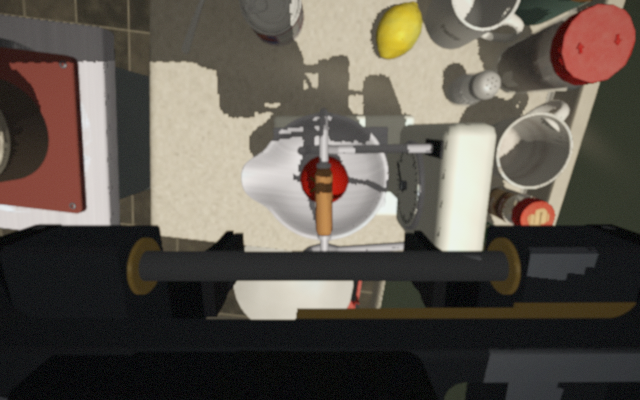

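The wrist view shows the grip between about (323,164) and (324,236), the bar upright in the image and so aligned with the tool, and the lip tip near (243,180).

```bash
python3 - <<'E'
from h import *
import pickle
np.set_printoptions(precision=4,suppress=True)
S,T,W=[pickle.load(open(n+".pkl","rb")) for n in("scene0","top0","w1")]
h=cv2.cvtColor(W["img"],cv2.COLOR_RGB2HSV);m=cv2.inRange(h,(6,80,60),(20,255,255));m[:, :300]=0;m[:,350:]=0;m[:185]=0;m[240:]=0
p=np.argwhere(m)[:,::-1];print(cv2.minAreaRect(p.astype(np.float32)),p.max(0))
for r in (195,205,215,225): q=p[p[:,1]==r][:,0];print(r,q.min(),q.max())
print(tri((W,(323.6,200)),(T,np.array([421.9,211.4])),(S,np.array([362.3,223.6]))),tri((W,(323.6,200)),(T,np.array([421.9,211.4]))))
for z in(.244,.246):
  a,b=onz(W,(323.,164),z),onz(W,(324.5,236.5),z);print(a,b,(a+b)/2,np.linalg.norm(a-b),np.arctan2(-(a-b)[0],(a-b)[1]))
l=onz(W,(242.5,180),.119);print("lip",l)
E
```

```text
((323.9648742675781, 209.11080932617188), (50.739830017089844, 21.93873405456543), 81.02737426757812) [333 234]
195 313 332
205 316 331
215 316 331
225 316 331
(array([0.4825, 0.0029, 0.2362]), [1.4, 1.5, 0.3]) (array([0.4825, 0.0031, 0.2373]), [1.4, 1.4])
[0.4786 0.034  0.244 ] [ 0.487  -0.0239  0.244 ] [0.4828 0.0051 0.244 ] 0.05856274455537946 0.14305986164367773
[0.4786 0.0343 0.246 ] [ 0.4869 -0.0232  0.246 ] [0.4828 0.0055 0.246 ] 0.05807757898027017 0.14305986164367746
lip [ 0.3888 -0.0105  0.119 ]
```

```bash
python3 -m creep '[[[0,0.1,-2,0.012],[0.05,0.15,-4.5,0.012],[0.05,0.15,-7,0.012],[0.05,0.15,-9,0.012],[0.05,0.15,-10,0.012],[0.05,0.15,-10.5,0.012],[0.05,0.15,-10.5,0.012],[0.05,0.15,-10.5,0.012]]]'
python3 -m creep '[[[0,0,0,0],[0,0,0,0],[0,0,0,0],[0,0,0,0],[0,0,0,0],[0,0,0,0]]]' 0.22 3
```

```text
time: 2.6
tcp_pos: [0.4829, 0.0045, 0.2184]
ee_rot: [[-0.142, 0.99, 0.001], [0.99, 0.142, 0.0], [0.0, 0.001, -1.0]]
contact_force: [-0.1, 0.6, 0.9]
finger_gap: 0.0871
grasp_force: 0.0
time: 3.2
tcp_pos: [0.4825, 0.0041, 0.2176]
ee_rot: [[-0.141, 0.99, -0.0], [0.99, 0.141, 0.0], [0.0, -0.0, -1.0]]
contact_force: [-0.4, 0.7, -0.1]
finger_gap: 0.0468
grasp_force: 0.0
```

```bash
python3 -m creep '[[[0,0,0,0],[0,0,0,0],[0,0,0,0],[0,0,0,0],[0,0,0,0]]]' 0.21 3; python3 -m creep '[[[0,0,0,0],[0,0,0,0],[0,0,0,0],[0,0,0,0]]]' 0 4; python3 - <<'E'
from h import *
c=get_image("scene");cv2.imwrite("pics/e.png",cv2.cvtColor(cv2.resize(c["img"][170:320,300:450],None,fx=4,fy=4),cv2.COLOR_RGB2BGR))
E
```

```text
time: 3.7
tcp_pos: [0.4825, 0.0042, 0.2175]
ee_rot: [[-0.141, 0.99, -0.0], [0.99, 0.141, 0.0], [0.0, -0.0, -1.0]]
contact_force: [-0.5, -0.9, -0.1]
finger_gap: 0.0189
grasp_force: 0.0
time: 4.1
tcp_pos: [0.482, 0.004, 0.2173]
ee_rot: [[-0.141, 0.99, -0.001], [0.99, 0.141, -0.0], [0.0, -0.001, -1.0]]
contact_force: [-4.1, -1.0, -0.1]
finger_gap: 0.0141
grasp_force: 4.0
```

View pics/e.png

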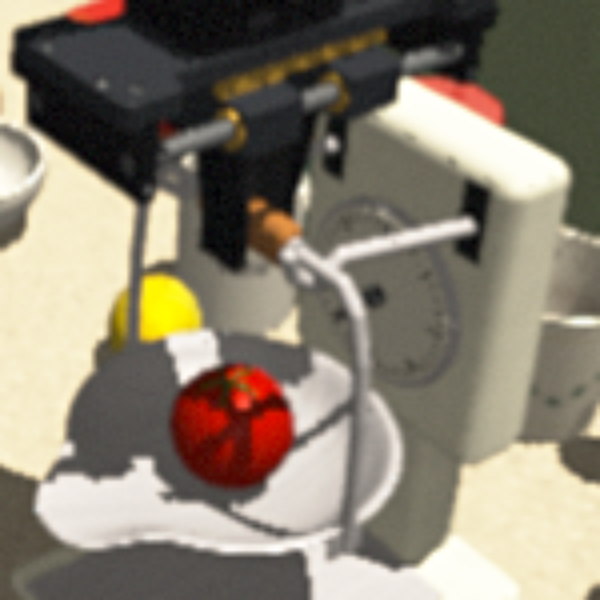

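The grip is held with a gap of 14.1 mm. The tomato sits in the middle. I'll ease the side load, tighten the grip and lift.

```bash
python3 -m creep '[[[-0.1,0,0,0],[-0.1,0,0,0],[-0.1,0,0,0],[-0.1,0,0,0]]]' 0 30; python3 -m creep '[[[0,0,0.2,0],[0,0,0.5,0],[0,0,0.8,0],[0,0,1.1,0],[0,0,1.4,0],[0,0,1.7,0],[0,0,2.0,0],[0,0,2.0,0]]]'
```

```text
time: 4.55
tcp_pos: [0.4819, 0.0041, 0.2178]
ee_rot: [[-0.141, 0.99, 0.001], [0.99, 0.141, -0.0], [-0.0, 0.001, -1.0]]
contact_force: [0.1, -1.1, 0.7]
finger_gap: 0.0139
grasp_force: 30.0
time: 5.35
tcp_pos: [0.4816, 0.0042, 0.2379]
ee_rot: [[-0.142, 0.99, 0.0], [0.99, 0.142, 0.0], [0.0, 0.0, -1.0]]
contact_force: [0.5, 0.4, -4.6]
finger_gap: 0.0136
grasp_force: 30.0
```

```bash
python3 -m creep '[[[0,0,0.4,0],[0,0,1.1,0],[0,0,1.9,0],[0,0,2.7,0],[0,0,3.5,0],[0,0,4.1,0],[0,0,4.4,0],[0,0,4.5,0]]]'; python3 - <<'E'
from h import *
c=get_image("scene");cv2.imwrite("pics/f.png",cv2.cvtColor(cv2.resize(c["img"][150:300,300:450],None,fx=4,fy=4),cv2.COLOR_RGB2BGR))
E
```

```text
time: 6.15
tcp_pos: [0.4816, 0.0041, 0.2829]
ee_rot: [[-0.141, 0.99, 0.0], [0.99, 0.141, 0.0], [0.0, 0.0, -1.0]]
contact_force: [-0.6, -0.4, -3.2]
finger_gap: 0.0135
grasp_force: 30.0
```

View pics/f.png

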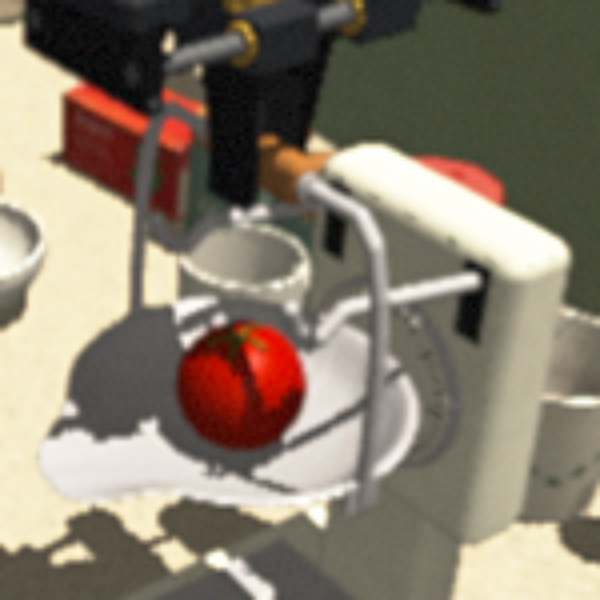

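The pan hangs level and its bar is well above the hook tips, with the tomato central. Next it goes forward along the scale's -x.

```bash
python3 -m creep '[[[-0.15,-0.02,0,0],[-0.4,-0.06,0,0],[-0.8,-0.11,0,0],[-1.3,-0.18,0,0],[-1.8,-0.25,0,0],[-2.3,-0.32,0,0],[-2.8,-0.4,0,0],[-3.3,-0.47,0,0]]]'; python3 -m creep '[[[-0.5,-0.07,0,0],[-0.9,-0.13,0,0],[-1.25,-0.18,0,0],[-1.5,-0.21,0,0],[-1.7,-0.24,0,0],[-1.8,-0.25,0,0],[-1.8,-0.25,0,0],[-1.8,-0.25,0,0]]]'
```

```text
time: 7.0
tcp_pos: [0.448, -0.0007, 0.2826]
ee_rot: [[-0.141, 0.99, 0.0], [0.99, 0.141, 0.0], [0.0, 0.0, -1.0]]
contact_force: [-0.7, 0.0, -3.7]
finger_gap: 0.0136
grasp_force: 30.0
time: 7.8
tcp_pos: [0.4306, -0.003, 0.2826]
ee_rot: [[-0.141, 0.99, 0.0], [0.99, 0.141, -0.0], [-0.0, 0.0, -1.0]]
contact_force: [-1.0, 0.2, -2.5]
finger_gap: 0.0138
grasp_force: 30.0
```

```bash
python3 -m creep '[[[0,0.15,0,0],[0,0.5,0,0],[0,1.0,0,0],[-0.1,1.7,0,0],[-0.2,2.5,0,0],[-0.3,3.4,0,0],[-0.4,4.3,0,0],[-0.5,5.2,0,0]]]'; python3 -m creep '[[[-0.1,0.9,0,0],[-0.2,1.8,0,0],[-0.3,2.7,0,0],[-0.4,3.6,0,0],[-0.5,4.5,0,0],[-0.6,5.4,0,0],[-0.7,6.3,0,0],[-0.75,7.2,0,0]]]';  python3 -m creep '[[[0,0.9,0,-0.02],[0.05,1.8,0,-0.05],[0.15,2.6,0,-0.09],[0.3,3.4,0,-0.14],[0.55,4.2,0,-0.2],[0.85,5.0,0,-0.27],[1.2,5.8,0,-0.34],[1.6,6.5,0,-0.41]]]'
```

```text
time: 8.6
tcp_pos: [0.4253, 0.0499, 0.2825]
ee_rot: [[-0.142, 0.99, -0.0], [0.99, 0.142, -0.0], [-0.0, -0.0, -1.0]]
contact_force: [-1.4, 0.2, -3.8]
finger_gap: 0.0142
grasp_force: 30.0
time: 9.4
tcp_pos: [0.4179, 0.1217, 0.2825]
ee_rot: [[-0.142, 0.99, -0.0], [0.99, 0.142, -0.0], [-0.0, -0.0, -1.0]]
contact_force: [0.5, 0.7, -4.4]
finger_gap: 0.0134
grasp_force: 30.0
time: 10.2
tcp_pos: [0.434, 0.1868, 0.2824]
ee_rot: [[0.267, 0.964, -0.0], [0.964, -0.267, -0.0], [-0.0, -0.0, -1.0]]
contact_force: [0.6, -0.0, -3.5]
finger_gap: 0.0138
grasp_force: 30.0
```

```bash
python3 -m creep '[[[0.45,0.65,0,-0.07],[0.9,1.3,0,-0.14],[1.4,1.95,0,-0.21],[1.9,2.6,0,-0.28],[2.4,3.25,0,-0.35],[2.9,3.9,0,-0.42],[3.4,4.55,0,-0.49],[3.9,5.2,0,-0.56]]]'; python3 -m creep '[[[0.5,0.6,0,-0.07],[1.0,1.2,0,-0.14],[1.5,1.8,0,-0.21],[1.9,2.4,0,-0.28],[2.3,2.9,0,-0.35],[2.7,3.4,0,-0.42],[3.0,3.8,0,-0.49],[3.3,4.1,0,-0.55]]]';  python3 -m creep '[[[0.25,0.25,0,-0.06],[0.45,0.45,0,-0.11],[0.6,0.6,0,-0.15],[0.7,0.75,0,-0.175],[0.8,0.85,0,-0.19],[0.85,0.95,0,-0.19],[0.85,1.0,0,-0.19],[0.85,1.0,0,-0.19]]]'
python3 - <<'E'
from h import *
import pickle
for n in("scene","top"):
    c=get_image(n);save(c,n+"2");pickle.dump(c,open(n+"2.pkl","wb"))
c=get_image("wrist");pickle.dump(c,open("w2.pkl","wb"))
T,S=pickle.load(open("top2.pkl","rb")),pickle.load(open("scene2.pkl","rb"))
a=cv2.resize(T["img"][130:280,220:370],None,fx=2.6,fy=2.6,interpolation=cv2.INTER_CUBIC);b=cv2.resize(S["img"][120:270,230:380],None,fx=2.6,fy=2.6,interpolation=cv2.INTER_CUBIC)
cv2.imwrite("pics/g.png",cv2.cvtColor(np.hstack([a,b]),cv2.COLOR_RGB2BGR))
E
```

```text
time: 11.0
tcp_pos: [0.473, 0.2387, 0.2823]
ee_rot: [[0.738, 0.674, -0.0], [0.674, -0.738, -0.0], [-0.0, -0.0, -1.0]]
contact_force: [0.0, 0.8, -3.4]
finger_gap: 0.0137
grasp_force: 30.0
time: 11.8
tcp_pos: [0.5059, 0.2799, 0.2821]
ee_rot: [[0.982, 0.189, -0.0], [0.189, -0.982, -0.0], [-0.001, 0.0, -1.0]]
contact_force: [0.6, -0.3, -2.6]
finger_gap: 0.0139
grasp_force: 30.0
time: 12.6
tcp_pos: [0.5144, 0.2891, 0.2825]
ee_rot: [[1.0, 0.003, -0.0], [0.003, -1.0, 0.0], [-0.0, -0.0, -1.0]]
contact_force: [-0.2, 0.2, -2.9]
finger_gap: 0.0134
grasp_force: 30.0
```

View pics/g.png

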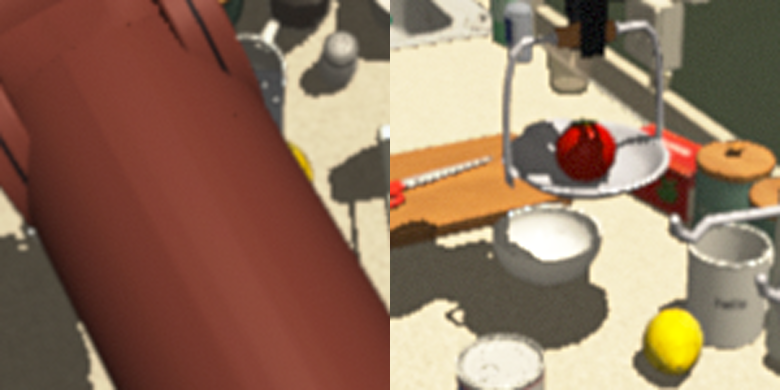

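The scene crop shows the pan level above the bowl's near side, with the tomato central at about (585,150) in the crop. The arm hides the top view. I'll lower it.

```bash
python3 -m creep '[[[0,0.1,-0.2,0],[0,0.15,-0.6,0],[0,0.2,-1.2,0],[0,0.2,-1.9,0],[0,0.2,-2.6,0],[0,0.2,-3.3,0],[0,0.2,-4.0,0],[0,0.2,-4.6,0]]]'; python3 -m creep '[[[0,0,-0.6,0],[0,0,-1.1,0],[0,0,-1.5,0],[0,0,-1.8,0],[0,0,-2.0,0],[0,0,-2.0,0],[0,0,-2.0,0],[0,0,-2.0,0]]]'
python3 - <<'E'
from h import *
import pickle
S,W=get_image("scene"),get_image("wrist")
pickle.dump((S,W),open("sw3.pkl","wb"))
b=cv2.resize(S["img"][130:250,240:400],None,fx=2.5,fy=2.5,interpolation=cv2.INTER_CUBIC);a=cv2.resize(W["img"],None,fx=.75,fy=.75)
print(proj(S,[.5145,.388,.056]),proj(W,[.5145,.388,.056]));s=state();print(s["tcp_pos"],s["joint_pos"])
cv2.imwrite("pics/i.png",cv2.cvtColor(np.hstack([a[:300],b]),cv2.COLOR_RGB2BGR) if a.shape[1]+b.shape[1]<=800 else cv2.cvtColor(np.vstack([a,np.pad(b,((0,0),(0,a.shape[1]-b.shape[1]),(0,0)))])[:600],cv2.COLOR_RGB2BGR))
E
```

```text
time: 13.55
tcp_pos: [0.5144, 0.2909, 0.2358]
ee_rot: [[1.0, 0.003, -0.0], [0.003, -1.0, -0.0], [-0.0, 0.0, -1.0]]
contact_force: [-0.2, 0.0, -3.7]
finger_gap: 0.0136
grasp_force: 30.0
time: 14.35
tcp_pos: [0.5146, 0.291, 0.2168]
ee_rot: [[1.0, 0.003, 0.0], [0.003, -1.0, 0.0], [0.0, -0.0, -1.0]]
contact_force: [-0.6, 0.6, -4.9]
finger_gap: 0.0138
grasp_force: 30.0
[289.74163608 208.72078825] [230.11513979 191.90009787]
[0.5145528  0.29100654 0.21673132] [-0.92296622  0.22137645  0.3924401   1.6397616  -0.08740386  1.29746815
 -2.08357368]
```

View pics/i.png

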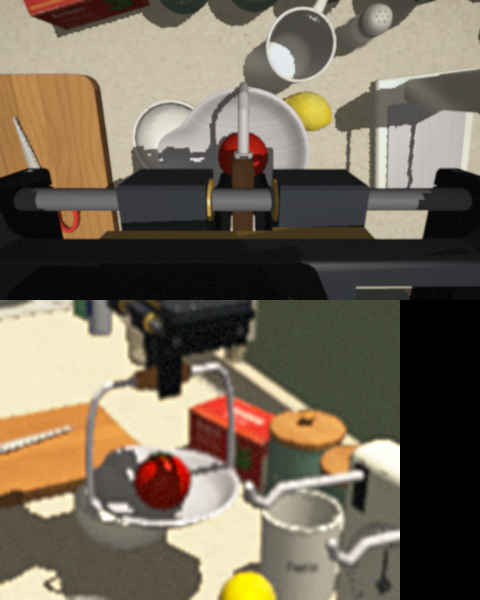

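The wrist view shows the lip reaching to about (157,152) in the picture over the bowl, with the tomato central. The scene view shows the bail's feet near (97,517) and (237,487). I'll check these numerically.

```bash
python3 - <<'E'
from h import *
import pickle
np.set_printoptions(precision=4,suppress=True)
S,W=pickle.load(open("sw3.pkl","rb"))
print("lip meas",onz(W,(209.5,201),.12)," pred px",proj(W,[.5145,.388,.12]))
o=np.array([.5145,.291,.096])
# wrist rows: pan rim extreme left/right/top & lip outline in wrist
for n,px in(("nearfoot",(278.8,216.8)),("farfoot",(334.8,204.8))): print(n,px)
for dx in(-.078,.078):
  for z in(.02,.03): print(dx,z,proj(S,o+[dx,0,z]))
for dx in(-.056,.056): print("bar",dx,proj(S,o+[dx,0,.14]),"W",proj(W,o+[dx,0,.14]))
h=cv2.cvtColor(S["img"],cv2.COLOR_RGB2HSV);m=cv2.inRange(h,(0,150,50),(5,255,255));m[:,:280]=0;m[:,325:]=0;m[:170]=0;m[225:]=0
n,l,st,ce=cv2.connectedComponentsWithStats(m);i=1+np.argmax(st[1:,4]);print("tomato",st[i],"pred",proj(S,o+[0,0,.031]))
# bowl now (visible left rim in wrist)
for a in (90,120,150,180): print("bowl rim pred",proj(W,[.5145+.0575*np.sin(np.radians(a-90+0)),.388+.0575*np.cos(np.radians(a-90)),.056])*.75)
b=cv2.resize(W["img"][120:240,160:340],None,fx=4.4,fy=4.4,interpolation=cv2.INTER_CUBIC);cv2.imwrite("pics/j.png",cv2.cvtColor(b,cv2.COLOR_RGB2BGR))
E
```

```text
lip meas [0.5197 0.3868 0.12  ]  pred px [208.5512 206.9727]
nearfoot (278.8, 216.8)
farfoot (334.8, 204.8)
-0.078 0.02 [274.9995 212.4327]
-0.078 0.03 [274.8322 208.7193]
0.078 0.02 [333.4695 198.6582]
0.078 0.03 [333.6043 195.1184]
bar -0.056 [282.2   163.387] W [322.1886 362.2357]
bar 0.056 [326.9195 155.2162] W [322.7622 150.4598]
tomato [294 193  22  21 344] pred [305.2094 201.3249]
bowl rim pred [131.4446 143.8095]
bowl rim pred [134.784  123.1956]
bowl rim pred [148.7567 107.5668]
bowl rim pred [169.705  101.7564]
```

View pics/j.png

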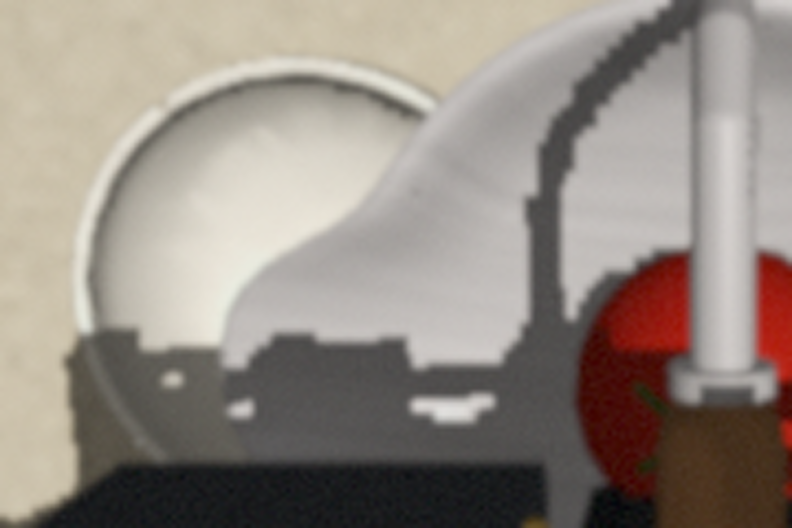

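The lip is within about 2 mm of the bowl's middle, the bar is where it should be with no slip, and both feet sit equally low, so the pan is level. I'll let it settle and hand in.

```bash
python3 -m creep '[[[0.1,0,0,0],[0.1,0,0,0],[0.1,0,0,0],[0.1,0,0,0],[0.1,0,0,0],[0.1,0,0,0],[0.1,0,0,0],[0.1,0,0,0]]]'; python3 -m creep '[[[0,0,0,0],[0,0,0,0],[0,0,0,0],[0,0,0,0],[0,0,0,0],[0,0,0,0],[0,0,0,0],[0,0,0,0]]]'; python3 - <<'E'
from h import *
S=get_image("scene");h=cv2.cvtColor(S["img"],cv2.COLOR_RGB2HSV);m=cv2.inRange(h,(0,150,50),(5,255,255));m[:,:280]=0;m[:,325:]=0;m[:170]=0;m[225:]=0
n,l,st,ce=cv2.connectedComponentsWithStats(m);i=1+np.argmax(st[1:,4]);print("tomato",st[i])
from station import finish_job
print(finish_job())
E
```

```text
time: 15.25
tcp_pos: [0.5155, 0.291, 0.2165]
ee_rot: [[1.0, 0.003, 0.0], [0.003, -1.0, 0.0], [0.0, -0.0, -1.0]]
contact_force: [-0.1, -0.6, -3.7]
finger_gap: 0.0137
grasp_force: 30.0
time: 16.05
tcp_pos: [0.5155, 0.291, 0.2166]
ee_rot: [[1.0, 0.003, 0.0], [0.003, -1.0, 0.0], [0.0, -0.0, -1.0]]
contact_force: [-0.1, 1.1, -3.0]
finger_gap: 0.014
grasp_force: 30.0
tomato [294 193  23  21 338]
the job is handed in; nothing more can be done
None
```

I handed the job in at about 16 s: the arm is holding the pan level and still about 4 cm above the bowl's rim, the lip tip within about 2 mm of the middle of the mouth by the cameras, the tomato still in the middle, and no contact with anything else seen.

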